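# Bolt down the sprung hatch of a museum transit crate

## Task

Bolt the hatch of the plywood transit crate shut. The hatch stands a little proud on its rubber gasket: holding the barrel bolt by its upright handle, lean on it just hard enough to bring the hatch down onto its ledge and keep it there while you slide the bolt through the keeper until it is fully home, then swing the handle down into its notch and let go. Work by feel and do not force the hatch, bolt or keeper (a steady 15 N on the handle is plenty; 20 N on the ledge, keeper or bolt's stop is too much), and leave the jar, spool, pliers and screwdriver where they are.

Things in the scene. Friction and masses are not known exactly. Their poses are not given: they have to be found in the camera images.
- crate: plywood transit crate 260 (x) x 360 (y) x 120 (z) mm, fixed. Origin: centre of its underside on the table, z up. Its top: a fixed deck at y < -62 mm, and a hatch hinged at y = +168 mm with its free edge at -60 mm. A steel barrel bolt lies on the hatch along y; rod axis at x = 0, 12 mm above the hatch's top (z = 132 mm at hatch angle 0). It shoots to -y into a keeper on the deck.
- hatch (a joint): angle of the hatch, rad: 0 = level, positive = free edge up. The gasket holds it at 0.040-0.050. Pressed at the handle it yields 1 mm per 1.1 N or so and after 3 to 13 N stands hard on its ledge, anywhere from -0.024 to 0.024 (crates differ): only there does the bolt line up with the keeper. Let go, it rises; bolted, by up to 0.01 only.
- slide (a joint): travel of the bolt towards the crate's -y, m: 0 = withdrawn; starts at 0 to 0.010. The nose reaches the keeper's near face at 0.013. Fully home is a hard stop (handle against the front strap) somewhere from 0.028 to 0.052: bolts differ, so feel for it. Friction about 3 N, more in the keeper; it stays where left.
- handle (a joint): rotation of rod and handle about the rod axis, rad: 0 = handle straight up, positive = towards the crate's +x, 1.571 = lying flat in the notch (its limit); other limit -0.35. Starts at -0.2 to 0.25. Friction 0.06 N m (1.3 N at the handle's end): it stays where left. If the bolt is not home it stops at about 1.1, on the flange beside the notch.
- grip (a point): point on the handle's axis 45 mm from the rod axis. The handle is a steel pin, 12 mm in diameter with a round end, forged 12 mm square at 19 to 37 mm from the rod axis, at right angles to the rod; its end lies 55 mm from the rod axis, 10 mm beyond this point. It slides and turns with the rod; at slide 0 it stands at y = +16 mm of the crate.
- nose (a point): centre of the bolt rod's front end, on the rod axis. The rod is 14 mm in diameter, flat-ended with a 2 mm chamfer; the handle's axis sits 78 mm behind this point.
- barrel: the bolt's mounting on the hatch: base plate 127 x 64 mm, two straps over the rod (12 mm wide, tops 11 mm above the rod axis), and on the rod's +x side an upright flange, 24 to 30 mm from the rod axis, top 7 mm above it, with a 15 mm wide notch centred where the handle stands when home. Origin: on the hatch's top under the rod axis, at the crate's y = 0.
- deck: fixed deck with the wooden ledge and rubber gasket under the hatch's edge and the keeper, a steel loop 84 mm to -y of the crate's centre, 18 mm deep, 30 mm high, 22 mm wide inside; its bar clears the rod by about 2 mm when the hatch is on the ledge. Deck, ledge and keeper lie up to 5 mm above or below their nominal height (deck top z = 120 mm). Origin: as the crate's.
- jar: open glass jar, bystander, 66 mm across, 90 mm high, upright beside the crate. Origin: centre of its underside.
- spool: wooden spool of copper wire, bystander, 56 mm across, 72 mm high, upright beside the crate. Origin: centre of its underside.
- pliers: pliers with red grips, bystander, 175 mm long, 16 mm high, lying on the far side of the crate. Origin: under the pivot.
- screwdriver: screwdriver with a green handle, bystander, about 200 mm long, lying on the far side of the crate. Origin: under the middle of its length.

How it is judged:
By the outcome, as a careful person would: the job done as asked, in the order asked, and still so for the second after the job is handed in, with the robot touching nothing.
It also fails if it takes over 56 s, if anything falls off the work surface, if the arm or the gripper's body presses on something with over 40 N, if the wrist force passes 120 N, or if a joint passes its speed limit or range.

## Robot

A 6-joint arm with a two-finger parallel gripper is mounted at the origin on the work surface. World frame = base frame: x ahead of the robot, y to its left, z up, the work surface at z = 0. Lengths are in mm, angles in rad, forces in N, time in s.
With the tool pointing down it reaches from about 275 to 750 mm from the base axis. Payload 10.2 kg.
Tool frame: the origin (TCP) lies on the centre line of the jaws, within the pads' length; the fingertips stand 17 mm ahead of it and the grasp point (between the pads) lies 2 mm behind it (ctrl.tip_extent is the distance from the TCP to the fingertips, in mm); z points along the fingers, y is the line along which they close (so a half turn about z gives the same grasp; the last joint's range is limited). The gripper opens to 85 mm and grips with 20 to 120 N. Pads are 22 mm wide; open, the fingers measure 114 mm over their backs; the gripper's body (76 mm by 85 mm) begins 54 mm behind the grasp point. The pads swing forward as they close: fully open they stand 13 mm farther back than shut.
Start: joints at [1.032, 0.313, 1.498, -0, 1.331, -0.223], TCP at [163.066, 499.04, 248.294] pointing down, gripper open.
Joint ranges: [-2.94, 2.94], [-0.97, 2.17], [0.19, 2.56], [-1.23, 4.37], [0.02, 3.11], [-2.88, 2.88]. Speed limits (rad/s): [2.39, 2.39, 3.01, 3.14, 3.14, 3.14].

## Interface

Orientations are given as a unit quaternion [w, x, y, z].
In Python, from rig import sensors, capture, ctrl, cut_out, place_of gives the robot as it stands.
- The arm moves only by the shell command python3 -m jog 'ROWS' [FORCE]. ROWS is JSON, a list of rows, each a list of 3 entries, a list of its own where there are three numbers: the shift along the world's x, y, z in mm, then the turn, a rotation vector about the world's x, y, z in degrees, then the closure, from 0 (fully open) to 1 (shut). A call has exactly 8 rows; each row is the pose to reach, as a shift and turn from the pose commanded when the call began; what a row does not reach only later rows make up. A row lasts 1/12 s, in which the tool goes at most 41.7 mm and 7.16 degrees, less where a joint would pass 70% of its speed; a pose out of reach is approached as far as the arm can. A call with a gripper value outside its range is refused whole. The fingers move at their own pace and stop on an object; FORCE is the grip in N (left out, the last holds). Time passes only in rows, so rows that repeat a pose let the fingers close, or fill a call up. It gives the time, the measured TCP pose, the force and the opening at its end, in the units of the state.
- sensors.sense(): the state, without advancing time (a new reading comes with each control period).
- capture(name): name is "side" or "top"; returns a dict with "color" (420x560x3 uint8, blue, green, red), "z_map" (420x560 float32, mm along the optical axis (not along the pixel's ray), 0 where there is no reading), "camera_matrix" (3x3 intrinsics, pixels), "R" (3x3) and "t" (3): a world point X has camera coordinates R X + t. Camera axes: x right, y down, z forward; pixel columns grow to the right and rows downward; lengths in mm; the calibration is good to about 2 mm. A picture is of the moment at which its call begins.
- ctrl.finish_job(): hands the job in, once; it reports no verdict.
Trained networks look in a picture, given as the dict that the camera call returned (one of the last four; its "shot" number tells which), for a name from the list of things; names that differ only in an ending like _2 or _b are one class to them, and where a whole thing is asked for, a point or a joint stands for the part that bears it (a point fixed in the world has none). Each returns a list of dicts, best first, with "p" (0 to 1); they miss things now and then, are a little off and sometimes report something else, mostly with a low value. They report only what shows in the picture. A call takes as long as a camera call.
- cut_out(picture, query): "region" (420x560 bool, what is visible of it) and "box" ([left, top, right, bottom] in pixels, round what is visible of it).
- place_of(picture, query): "centre" ([row, column] in pixels: a listed point, or the origin of a listed thing).
The state is a dict: "time_s": time; "joints": joint angles; "dq": joint speeds; "tau": joint torques, N m; "eef_pos": TCP position; "ee_rot": TCP orientation; "force": force on the tool from outside, world axes, zero at the start; "wrist_torque": the same for the moment, N m; "grip_width": opening from 0.0 (shut) to 1.0 (fully open).
Only numpy, scipy, OpenCV 4.12 (cv2) and the standard library are available. Lean on these libraries where they do the work, as an engineer would, in place of code of your own. Each camera call takes 0.05 s, during which the arm holds its last target. There are 200 camera calls.

## Working session

There is one attempt and no reset: what is moved stays moved. The work goes in short steps, Python scripts to look and compute and a shell command to move; the robot and the scene stay as the last step left them, time stands still between calls to the robot, and variables do not carry over. Pictures are saved under pics/ and viewed, on a budget of 10 in all, crops included, one or two more only if the job needs it, and the job is handed in when it is done.

```bash
ls; mkdir -p pics; cat > h.py <<'E'
import numpy as np, cv2
from rig import sensors, capture, ctrl, cut_out, place_of
def world(p,r,c,win=1):
    r,c=int(round(r)),int(round(c))
    z=p["z_map"][max(r-win,0):r+win+1,max(c-win,0):c+win+1]; z=z[z>0]
    if len(z)==0: return None
    return back(p,r,c,np.median(z))
def back(p,r,c,z):
    q=np.linalg.inv(p["camera_matrix"])@np.array([c,r,1.])*z
    return p["R"].T@(q-p["t"])
def onplane(p,r,c,h):
    d=p["R"].T@np.linalg.inv(p["camera_matrix"])@np.array([c,r,1.]); o=-p["R"].T@p["t"]
    return o+d*(h-o[2])/d[2]
E
python3 - <<'E'
from h import *
np.set_printoptions(precision=1,suppress=True)
print(sensors.sense())
ims=[]
for n in("side","top"):
    p=capture(n); ims.append(p["color"]); cv2.imwrite(f"pics/{n}0.png",p["color"])
    print(n,"cam at",-p["R"].T@p["t"])
    for q in("crate","grip","nose","barrel","deck","jar","spool","pliers","screwdriver"):
        for d in place_of(p,q)[:1]:
            r,c=d["centre"]; print(q,round(d["p"],2),np.array([r,c]),"depth:",world(p,r,c),"z177:",onplane(p,r,c,177),"z132",onplane(p,r,c,132))
E
```

```text
pics
{'time_s': 0.0, 'joints': array([ 1. ,  0.3,  1.5, -0. ,  1.3, -0.2]), 'dq': array([ 0., -0.,  0.,  0., -0.,  0.]), 'tau': array([  0. , -41.2, -26. ,  -0. ,   0. ,  -0. ]), 'eef_pos': array([163. , 498.8, 247.7]), 'ee_rot': array([-0. ,  0.2,  1. , -0. ]), 'force': array([ 0.5,  0.3, -0.8]), 'wrist_torque': array([0.1, 0. , 0. ]), 'grip_width': 0.998113582501177}
side cam at [1047.1  699.3 1151.2]
crate 0.89 [210.2 278.4] depth: [620.3  50.3 120.6] z177: [643.1  86.9 177. ] z132 [624.5  58.6 132. ]
grip 0.71 [169.4 284.1] depth: [555.3 -18.4 179.4] z177: [554.7 -18.8 177. ] z132 [531.9 -52.  132. ]
nose 0.7 [158.3 270.7] depth: [545.8 -97.7 146.2] z177: [562.5 -72.7 177. ] z132 [ 540.1 -108.4  132. ]
barrel 0.69 [177.8 279.9] depth: [566.6 -20.7 147.5] z177: [580.5  -0.3 177. ] z132 [559.  -32.6 132. ]
jar 0.64 [280.8 308.5] depth: [650.2 234.8  43.1] z177: [696.9 291.2 177. ] z132 [680.7 272.3 132. ]
spool 0.77 [144.3 238.6] depth: [ 581.  -218.3  120.2] z177: [ 608.2 -167.4  177. ] z132 [ 588.  -207.4  132. ]
pliers 0.94 [251.2 226.7] depth: [770.9  22.1  12.1] z177: [811.7 1
[... 230 characters left out ...]
5] z177: [537.5 -34.1 177. ] z132 [541.3 -37.2 132. ]
nose 0.65 [232.3 348.7] depth: [ 548.2 -103.6  146. ] z177: [544.6 -99.2 177. ] z132 [ 548.6 -104.4  132. ]
barrel 0.97 [224.2 318.4] depth: [569.7 -20.2 145.1] z177: [565.8 -19.5 177. ] z132 [570.5 -22.1 132. ]
jar 0.66 [209.  236.4] depth: [628.8 215.9   2.6] z177: [605.6 197.8 177. ] z132 [611.6 202.2 132. ]
spool 0.76 [241.3 416.2] depth: [ 530.  -301.5   71. ] z177: [ 521.5 -276.2  177. ] z132 [ 524.8 -287.2  132. ]
pliers 0.81 [163.9 304.2] depth: [763.9  13.3  14. ] z177: [728.2  17.9 177. ] z132 [738.1  16.5 132. ]
screwdriver 0.92 [175.  371.7] depth: [ 731.6 -190.2   10.7] z177: [ 698.4 -162.4  177. ] z132 [ 707.4 -169.7  132. ]
```

```bash
python3 - <<'E'
from h import *
np.set_printoptions(precision=1,suppress=True)
a=cv2.imread("pics/side0.png")[110:270,180:380]; b=cv2.imread("pics/top0.png")[130:330,190:440]
cv2.imwrite("pics/c1.png",cv2.resize(a,None,fx=3.7,fy=3.7,interpolation=cv2.INTER_CUBIC)); cv2.imwrite("pics/c2.png",cv2.resize(b,None,fx=3,fy=3,interpolation=cv2.INTER_CUBIC))
p=capture("top")
# crate from top: points z 100..140
z=p["z_map"]; rr,cc=np.nonzero(z>0); q=(np.linalg.inv(p["camera_matrix"])@np.c_[cc,rr,np.ones(len(rr))].T)*z[rr,cc]; W=(p["R"].T@(q-p["t"][:,None])).T
m=(W[:,2]>108)&(W[:,2]<140)&(W[:,0]>350)&(abs(W[:,1])<260)
M=np.zeros(z.shape,np.uint8); M[rr[m],cc[m]]=1
n,l,s,ce=cv2.connectedComponentsWithStats(M); k=1+s[1:,4].argmax(); sel=l[rr,cc]==k
print(cv2.minAreaRect(W[sel][:,:2].astype(np.float32)))
m=(W[:,2]>165)&(W[:,2]<200)&(abs(W[:,0]-560)<80)&(abs(W[:,1]+20)<80); print(W[m])
E
```

```text
((561.8508911132812, -37.06622314453125), (363.9706726074219, 276.8497619628906), 78.04537963867188)
[[563.8 -21.1 175.9]
 [562.3 -22.8 190.2]
 [562.1 -25.3 192.6]
 [563.7 -28.9 177.3]
 [564.1 -31.8 173.1]
 [559.1 -19.9 196.1]
 [559.2 -22.5 195.8]
 [559.3 -25.2 194.6]
 [559.9 -28.2 188.6]
 [561.  -31.5 178.2]
 [557.3 -20.4 187.8]
 [556.5 -22.5 196. ]
 [556.8 -25.3 192.9]
 [556.8 -27.8 193.8]
 [555.5 -18.2 179.3]
 [553.8 -19.8 197.3]
 [554.6 -22.9 188.6]
 [553.9 -25.  196.4]
 [554.  -27.7 195. ]
 [552.2 -23.  186.9]
 [552.  -25.5 189. ]
 [553.1 -28.9 176.9]]
```

View pics/c1.png

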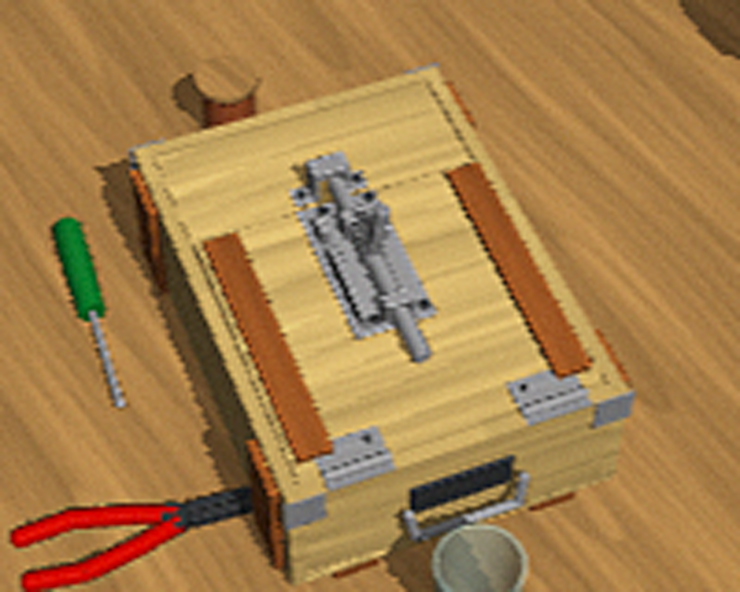

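View pics/c2.png

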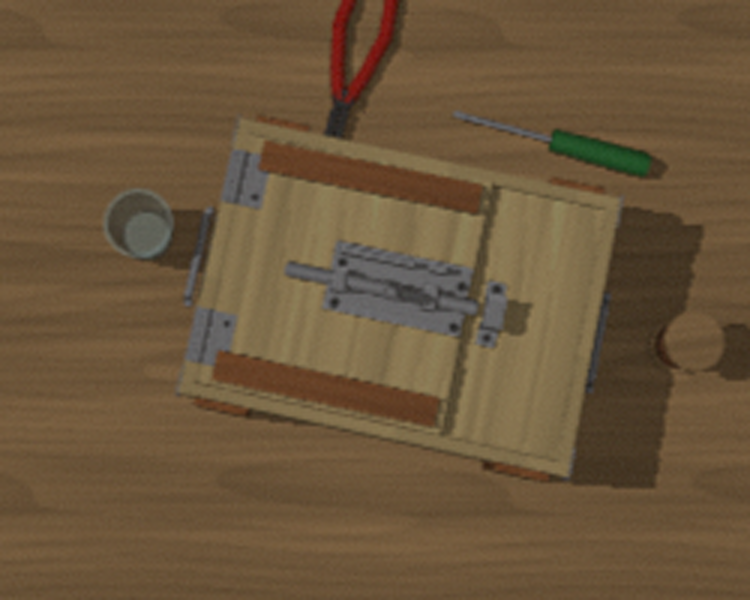

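The side view shows the crate with its hinges nearest the camera. The handle stands up around pixel (284,169), and the flange is on its world +x side. In the top view the crate is yawed about -12°, the keeper is to the right (-y), the jar is at left, the spool at right and the tools on the far side.

```bash
cat >> h.py <<'E'
YAW=np.radians(-11.95); CX=np.array([np.cos(YAW),np.sin(YAW),0]); CY=np.array([-np.sin(YAW),np.cos(YAW),0])
def cloud(p):
    z=p["z_map"]; rr,cc=np.nonzero(z>0); q=(np.linalg.inv(p["camera_matrix"])@np.c_[cc,rr,np.ones(len(rr))].T)*z[rr,cc]
    return (p["R"].T@(q-p["t"][:,None])).T,rr,cc
E
python3 - <<'E'
from h import *
np.set_printoptions(precision=1,suppress=True)
C0=np.array([561.9,-37.1,0])
for n in("top","side"):
    p=capture(n)
    W,rr,cc=cloud(p); D=W-C0; L=np.c_[D@CX,D@CY,W[:,2]]
    print(n)
    m=(abs(L[:,0])<160)&(abs(L[:,1])<210)&(L[:,2]>100)&(L[:,2]<128)
    if n=="top":
        for a,b in((-100,100),):
            pass
    # rim extents
    for k in(0,1): print("ext",k,np.percentile(L[m][:,k],[.5,99.5]))
    # rod rear part y 65..95
    r=(abs(L[:,0])<12)&(L[:,1]>70)&(L[:,1]<90)&(L[:,2]>136)
    print("rod rear",r.sum(),L[r].mean(0) if r.any() else None)
    for y0 in(-50,40,60,80,100,120):
        d=(abs(L[:,0]-55)<10)&(abs(L[:,1]-y0)<8); print("hatch z",y0,np.median(L[d][:,2]) if d.any() else None)
    d=(abs(L[:,0])<80)&(abs(L[:,1]+130)<20); print("deck z",np.median(L[d][:,2]))
    h=(abs(L[:,0])<25)&(abs(L[:,1]-10)<25)&(L[:,2]>158)&(L[:,2]<205); H=L[h]
    print(len(H)); 
    for lo in range(158,200,8):
        s=H[(H[:,2]>=lo)&(H[:,2]<lo+8)]
        if len(s): print(lo,len(s),s.mean(0))
    for d in place_of(p,"grip")[:2]: 
        r,c=d["centre"]; g=onplane(p,r,c,182)-C0; print("grip",d["p"],g@CX,g@CY)
    for d in place_of(p,"nose")[:2]: 
        r,c=d["centre"]; g=onplane(p,r,c,143)-C0; print("nose",d["p"],g@CX,g@CY)
E
```

```text
top
ext 0 [-135.2  133.5]
ext 1 [-179.1  179.4]
rod rear 36 [ -0.9  80.2 141.7]
hatch z -50 130.70046495648012
hatch z 40 125.04874957891349
hatch z 60 124.44326827492003
hatch z 80 125.22921922189241
hatch z 100 123.43207664905877
hatch z 120 122.78335428641341
deck z 118.12463453629903
22
166 2 [ -3.9  11.2 170.7]
174 4 [ -3.6   9.  178.3]
182 3 [ -9.3  13.4 188.1]
190 13 [ -7.1  11.4 192.6]
grip 0.81 -10.787494816486172 15.032790253968491
nose 0.59 5.661683780744999 -64.16683740111559
nose 0.46 -22.333521740581773 2.848973832945297
side
ext 0 [-133.9  136.4]
ext 1 [-177.2  184.7]
rod rear 32 [  1.4  79.5 140.9]
hatch z -50 128.4902350655781
hatch z 40 123.93450076793343
hatch z 60 122.94972293545689
hatch z 80 121.90896666481072
hatch z 100 121.37240501998706
hatch z 120 120.62015568994352
deck z 116.33766924952491
50
158 7 [ -1.3  18.  162.9]
166 14 [ -2.2  15.8 169.2]
174 10 [ -3.   17.9 178.2]
182 11 [ -3.8  16.8 185.6]
190 8 [ -6.8  16.5 191.8]
grip 0.6 -16.41831969387342 24.58566529164614
grip 0.54 67.64603718871291 350.3867311650325
nose 0.7 3.3181490305155026 -67.11914165708949
```

```bash
python3 - <<'E'
from h import *
from scipy.spatial.transform import Rotation as R
s=sensors.sense(); q=s["ee_rot"]; r=R.from_quat(np.r_[q[1:],q[0]]).as_matrix()
print(q,s["joints"],"tool y ang",np.degrees(np.arctan2(r[1,1],r[0,1])),"z",r[:,2])
T=np.array([561.9,-37.1,0])-4.5*CX+12.5*CY; T[2]=179
print("target",T,"shift",T-s["eef_pos"],"CX",CX,"CY",CY)
E
```

```text
[-9.46370400e-06  1.57249237e-01  9.87558948e-01 -3.19411055e-05] [ 1.03159611e+00  3.12927040e-01  1.49772783e+00 -6.38669788e-06
  1.33100413e+00 -2.23389467e-01] tool y ang 71.90546395631274 z [-2.87373601e-05 -6.01111286e-05 -9.99999998e-01]
target [560.08574622 -23.93913061 179.        ] shift [ 397.021878   -522.9690295   -69.26984632] CX [ 0.97832867 -0.20705802  0.        ] CY [0.20705802 0.97832867 0.        ]
```

```bash
python3 -m jog '[[[25,-32,0],[0,0,1],0],[[50,-65,0],[0,0,2],0],[[75,-98,0],[0,0,3],0],[[100,-131,0],[0,0,4],0],[[125,-164,0],[0,0,5],0],[[150,-197,0],[0,0,6.15],0],[[175,-230,0],[0,0,6.15],0],[[200,-263,0],[0,0,6.15],0]]' 60; python3 -m jog '[[[25,-33,0],[0,0,0],0],[[50,-66,0],[0,0,0],0],[[75,-99,0],[0,0,0],0],[[100,-132,0],[0,0,0],0],[[125,-165,0],[0,0,0],0],[[150,-198,0],[0,0,0],0],[[175,-231,0],[0,0,0],0],[[197,-260,0],[0,0,0],0]]'; python3 -m jog '[[[0,0,0],[0,0,0],0],[[0,0,-10],[0,0,0],0],[[0,0,-20],[0,0,0],0],[[0,0,-30],[0,0,0],0],[[0,0,-40],[0,0,0],0],[[0,0,-40],[0,0,0],0],[[0,0,-40],[0,0,0],0],[[0,0,-40],[0,0,0],0]]'
python3 - <<'E'
from h import *
np.set_printoptions(precision=2,suppress=True)
s=sensors.sense(); print(s["time_s"],s["eef_pos"],s["ee_rot"],s["force"],s["joints"])
p=capture("side"); cv2.imwrite("pics/s1.png",cv2.resize(p["color"][100:220,220:360],None,fx=4.5,fy=4.5,interpolation=cv2.INTER_CUBIC))
E
```

```text
time_s: 2.02
eef_pos: [363.8, 234.3, 248.6]
ee_rot: [0.0, 0.104, 0.995, 0.0]
force: [0.5, 0.5, -0.3]
grip_width: 0.999
time_s: 2.68
eef_pos: [561.2, -26.4, 248.2]
ee_rot: [0.0, 0.105, 0.995, -0.0]
force: [0.8, 0.4, -0.7]
grip_width: 1.0
time_s: 3.35
eef_pos: [560.2, -23.7, 208.7]
ee_rot: [0.0, 0.104, 0.995, -0.0]
force: [0.2, -0.4, -0.1]
grip_width: 0.995
3.35 [560.15 -23.65 208.74] [ 0.    0.1   0.99 -0.  ] [ 0.17 -0.36 -0.11] [-0.25  0.42  1.45 -0.    1.27 -1.61]
```

View pics/s1.png

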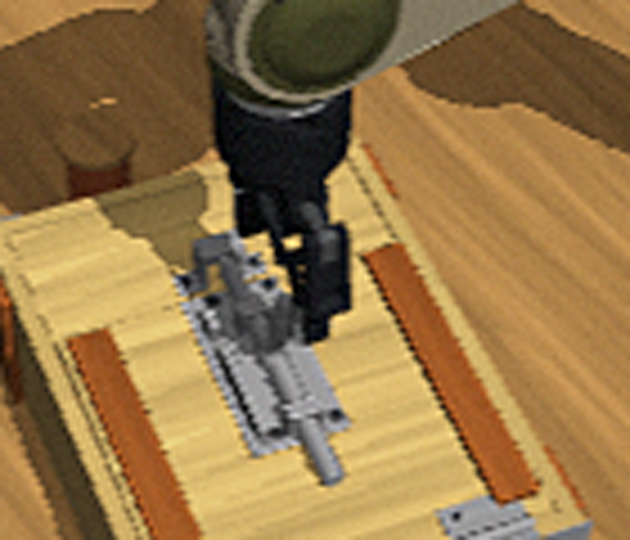

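The open fingers straddle the handle along the rod, with the jaws just above it (around 265,300 in the crop). I'll descend and close.

```bash
python3 -m jog '[[[0,0,-8],[0,0,0],0],[[0,0,-16],[0,0,0],0],[[0,0,-24],[0,0,0],0],[[0,0,-29],[0,0,0],0],[[0,0,-29],[0,0,0],0.3],[[0,0,-29],[0,0,0],0.5],[[0,0,-29],[0,0,0],0.6],[[0,0,-29],[0,0,0],0.7]]' 50;  python3 -m jog '[[[0,0,0],[0,0,0],0.75],[[0,0,0],[0,0,0],0.8],[[0,0,0],[0,0,0],0.85],[[0,0,0],[0,0,0],0.9],[[0,0,0],[0,0,0],1],[[0,0,0],[0,0,0],1],[[0,0,0],[0,0,0],1],[[0,0,0],[0,0,0],1]]' 50
```

```text
time_s: 4.07
eef_pos: [560.3, -24.0, 179.7]
ee_rot: [0.0, 0.104, 0.995, -0.0]
force: [0.8, 0.2, -0.3]
grip_width: 0.452
time_s: 4.73
eef_pos: [560.0, -24.2, 179.3]
ee_rot: [-0.0, 0.104, 0.995, -0.0]
force: [-0.3, -3.7, -0.8]
grip_width: 0.124
```

```bash
python3 -m jog '[[[1,-0.2,0],[0,0,0],1],[[2,-0.4,0],[0,0,0],1],[[3,-0.6,0],[0,0,0],1],[[4,-0.8,0],[0,0,0],1],[[4,-0.8,0],[0,0,0],1],[[4,-0.8,0],[0,0,0],1],[[4,-0.8,0],[0,0,0],1],[[4,-0.8,0],[0,0,0],1]]' 60;  python3 -m jog '[[[0,0,-0.5],[0,0,0],1],[[0,0,-1],[0,0,0],1],[[0,0,-1.5],[0,0,0],1],[[0,0,-2],[0,0,0],1],[[0,0,-2],[0,0,0],1],[[0,0,-2],[0,0,0],1],[[0,0,-2],[0,0,0],1],[[0,0,-2],[0,0,0],1]]'
```

```text
time_s: 5.4
eef_pos: [561.5, -24.0, 178.1]
ee_rot: [-0.004, 0.104, 0.995, 0.001]
force: [-13.2, -1.4, 1.0]
grip_width: 0.118
time_s: 6.07
eef_pos: [561.5, -23.9, 176.4]
ee_rot: [-0.004, 0.104, 0.995, 0.001]
force: [-14.1, -0.2, 3.1]
grip_width: 0.121
```

```bash
python3 -m jog '[[[0,0,0],[0.2,1,0],1],[[0,0,0],[0.4,2,0],1],[[0,0,0],[0.6,3,0],1],[[0,0,0],[0.8,4,0],1],[[0,0,0],[1,5,0],1],[[0,0,0],[1,5,0],1],[[0,0,0],[1,5,0],1],[[0,0,0],[1,5,0],1]]'; python3 -c "
from h import *
s=sensors.sense();print(s['force'],s['wrist_torque'])"
```

```text
time_s: 6.73
eef_pos: [564.0, -24.4, 177.3]
ee_rot: [-0.044, 0.104, 0.994, 0.004]
force: [-3.3, 1.6, 0.8]
grip_width: 0.123
[-3.34291857  1.63616129  0.82432125] [ 0.00637055  0.60279904 -0.02130605]
```

```bash
python3 -m jog '[[[0,0,-0.5],[0,0,0],1],[[0,0,-1],[0,0,0],1],[[0,0,-1.5],[0,0,0],1],[[0,0,-2],[0,0,0],1],[[0,0,-2.5],[0,0,0],1],[[0,0,-3],[0,0,0],1],[[0,0,-3],[0,0,0],1],[[0,0,-3],[0,0,0],1]]';python3 -m jog '[[[0,0,-0.5],[0,0,0],1],[[0,0,-1],[0,0,0],1],[[0,0,-1.5],[0,0,0],1],[[0,0,-2],[0,0,0],1],[[0,0,-2],[0,0,0],1],[[0,0,-2],[0,0,0],1],[[0,0,-2],[0,0,0],1],[[0,0,-2],[0,0,0],1]]'
```

```text
time_s: 7.4
eef_pos: [564.0, -24.8, 174.5]
ee_rot: [-0.044, 0.104, 0.994, 0.004]
force: [-4.8, 1.7, 5.8]
grip_width: 0.12
time_s: 8.07
eef_pos: [564.0, -24.9, 172.9]
ee_rot: [-0.044, 0.104, 0.994, 0.004]
force: [-6.7, 0.3, 7.0]
grip_width: 0.125
```

```bash
python3 -m jog '[[[-0.5,0,0],[0,0,0],1],[[-1,0,-0.5],[0,0,0],1],[[-1,0,-1],[0,0,0],1],[[-1,0,-1.5],[0,0,0],1],[[-1,0,-2],[0,0,0],1],[[-1,0,-2],[0,0,0],1],[[-1,0,-2],[0,0,0],1],[[-1,0,-2],[0,0,0],1]]';python3 -c "
from h import *
s=sensors.sense();print(s['force'],s['wrist_torque'])"
```

```text
time_s: 8.73
eef_pos: [563.8, -25.1, 171.5]
ee_rot: [-0.043, 0.104, 0.994, 0.004]
force: [-4.6, 0.3, 9.6]
grip_width: 0.125
[-4.60385167  0.29597552  9.64522072] [ 0.26402228  0.78913781 -0.04480055]
```

```bash
python3 -m jog '[[[-0.3,0,-0.4],[0,0,0],1],[[-0.5,0,-0.8],[0,0,0],1],[[-0.5,0,-1],[0,0,0],1],[[-0.5,0,-1],[0,0,0],1],[[-0.5,0,-1],[0,0,0],1],[[-0.5,0,-1],[0,0,0],1],[[-0.5,0,-1],[0,0,0],1],[[-0.5,0,-1],[0,0,0],1]]';python3 -m jog '[[[0,0,-0.5],[0,0,0],1],[[0,0,-1],[0,0,0],1],[[0,0,-1],[0,0,0],1],[[0,0,-1],[0,0,0],1],[[0,0,-1],[0,0,0],1],[[0,0,-1],[0,0,0],1],[[0,0,-1],[0,0,0],1],[[0,0,-1],[0,0,0],1]]'; python3 - <<'E'
from h import *
s=sensors.sense();print(s['force'],s['wrist_torque'],s['eef_pos'])
C0=np.array([561.9,-37.1,0])
for n in("side","top"):
    p=capture(n);W,rr,cc=cloud(p); D=W-C0; L=np.c_[D@CX,D@CY,W[:,2]]
    for x0,y0 in((55,-50),(-50,-50),(55,-75),(-50,-75),(55,60),(55,100),(0,-130)):
        d=(abs(L[:,0]-x0)<8)&(abs(L[:,1]-y0)<6)&(abs(L[:,2]-122)<12); print(n,x0,y0,np.median(L[d][:,2]) if d.any() else None)
E
```

```text
time_s: 9.4
eef_pos: [563.6, -25.1, 170.8]
ee_rot: [-0.042, 0.104, 0.994, 0.004]
force: [-1.8, 0.6, 11.5]
grip_width: 0.122
time_s: 10.07
eef_pos: [563.7, -25.1, 170.6]
ee_rot: [-0.042, 0.104, 0.994, 0.004]
force: [-4.2, 0.6, 17.1]
grip_width: 0.123
[-4.22388104  0.56844781 17.14668828] [ 0.39623632  1.05801227 -0.05930338] [563.68094012 -25.10268059 170.57895704]
side 55 -50 116.20289448526881
side -50 -50 115.97742657467187
side 55 -75 116.21879972279713
side -50 -75 117.90611422773308
side 55 60 117.84063649204619
side 55 100 118.33722731454458
side 0 -130 116.75817561708497
top 55 -50 None
top -50 -50 None
top 55 -75 None
top -50 -75 None
top 55 60 None
top 55 100 118.514755105677
top 0 -130 119.2236374303668
```

The last millimetre of command raised the force 5.6 N for 0.2 mm of motion, and the hatch is level with the deck, so it is on the ledge. I'll ease to about 13 N and slide.

```bash
python3 -m jog '[[[0,0,0.6],[0,0,0],1],[[-0.2,-1,0.6],[0,0,0],1],[[-0.4,-2,0.6],[0,0,0],1],[[-0.6,-3,0.6],[0,0,0],1],[[-0.8,-4,0.6],[0,0,0],1],[[-1,-5,0.6],[0,0,0],1],[[-1,-5,0.6],[0,0,0],1],[[-1,-5,0.6],[0,0,0],1]]';python3 -m jog '[[[-0.1,-0.5,0],[0,0,0],1],[[-0.2,-1,0],[0,0,0],1],[[-0.3,-1.5,0],[0,0,0],1],[[-0.4,-2,0],[0,0,0],1],[[-0.5,-2.5,0],[0,0,0],1],[[-0.6,-3,0],[0,0,0],1],[[-0.6,-3,0],[0,0,0],1],[[-0.6,-3,0],[0,0,0],1]]'
```

```text
time_s: 10.83
eef_pos: [562.7, -29.7, 170.7]
ee_rot: [-0.042, 0.104, 0.994, 0.004]
force: [-2.6, 2.6, 13.8]
grip_width: 0.122
time_s: 11.5
eef_pos: [562.1, -32.6, 170.6]
ee_rot: [-0.042, 0.104, 0.994, 0.004]
force: [-2.1, 3.1, 13.0]
grip_width: 0.124
```

```bash
python3 -m jog '[[[-0.1,-0.6,0],[0,0,0],1],[[-0.2,-1.2,0],[0,0,0],1],[[-0.4,-1.8,0],[0,0,0],1],[[-0.5,-2.4,0],[0,0,0],1],[[-0.6,-3,0],[0,0,0],1],[[-0.8,-3.6,0],[0,0,0],1],[[-0.8,-4,0],[0,0,0],1],[[-0.8,-4,0],[0,0,0],1]]';python3 -m jog '[[[-0.1,-0.6,0],[0,0,0],1],[[-0.2,-1.2,0],[0,0,0],1],[[-0.4,-1.8,0],[0,0,0],1],[[-0.5,-2.4,0],[0,0,0],1],[[-0.6,-3,0],[0,0,0],1],[[-0.8,-3.6,0],[0,0,0],1],[[-0.8,-4,0],[0,0,0],1],[[-0.8,-4,0],[0,0,0],1]]'
```

```text
time_s: 12.17
eef_pos: [561.2, -36.6, 170.6]
ee_rot: [-0.042, 0.104, 0.994, 0.004]
force: [-2.2, 3.3, 12.7]
grip_width: 0.122
time_s: 12.83
eef_pos: [560.4, -40.6, 170.6]
ee_rot: [-0.042, 0.104, 0.994, 0.004]
force: [-3.0, 3.3, 12.8]
grip_width: 0.122
```

```bash
python3 -m jog '[[[-0.1,-0.6,0],[0,0,0],1],[[-0.2,-1.2,0],[0,0,0],1],[[-0.4,-1.8,0],[0,0,0],1],[[-0.5,-2.4,0],[0,0,0],1],[[-0.6,-3,0],[0,0,0],1],[[-0.8,-3.6,0],[0,0,0],1],[[-0.8,-4,0],[0,0,0],1],[[-0.8,-4,0],[0,0,0],1]]';python3 -m jog '[[[-0.1,-0.6,0],[0,0,0],1],[[-0.2,-1.2,0],[0,0,0],1],[[-0.4,-1.8,0],[0,0,0],1],[[-0.5,-2.4,0],[0,0,0],1],[[-0.6,-2.5,0],[0,0,0],1],[[-0.6,-2.5,0],[0,0,0],1],[[-0.6,-2.5,0],[0,0,0],1],[[-0.6,-2.5,0],[0,0,0],1]]'
```

```text
time_s: 13.5
eef_pos: [559.5, -44.6, 170.5]
ee_rot: [-0.042, 0.104, 0.994, 0.004]
force: [-2.7, 3.5, 13.0]
grip_width: 0.123
time_s: 14.17
eef_pos: [559.0, -47.1, 170.5]
ee_rot: [-0.042, 0.104, 0.994, 0.004]
force: [-3.0, 2.9, 12.5]
grip_width: 0.12
```

```bash
for i in 1 2; do :; done; python3 -m jog '[[[-0.1,-0.5,0],[0,0,0],1],[[-0.2,-1,0],[0,0,0],1],[[-0.3,-1.5,0],[0,0,0],1],[[-0.4,-2,0],[0,0,0],1],[[-0.5,-2.5,0],[0,0,0],1],[[-0.5,-2.5,0],[0,0,0],1],[[-0.5,-2.5,0],[0,0,0],1],[[-0.5,-2.5,0],[0,0,0],1]]'
```

```text
time_s: 14.83
eef_pos: [558.6, -48.8, 170.5]
ee_rot: [-0.042, 0.104, 0.994, 0.005]
force: [-1.1, 6.3, 12.4]
grip_width: 0.121
```

```bash
python3 -m jog '[[[-0.1,-0.5,0],[0,0,0],1],[[-0.2,-1,0],[0,0,0],1],[[-0.3,-1.5,0],[0,0,0],1],[[-0.4,-2,0],[0,0,0],1],[[-0.5,-2.5,0],[0,0,0],1],[[-0.5,-2.5,0],[0,0,0],1],[[-0.5,-2.5,0],[0,0,0],1],[[-0.5,-2.5,0],[0,0,0],1]]'
```

```text
time_s: 15.5
eef_pos: [558.4, -49.5, 170.6]
ee_rot: [-0.042, 0.104, 0.994, 0.007]
force: [1.2, 16.2, 12.4]
grip_width: 0.118
```

```bash
python3 -m jog '[[[0.2,1,0],[0,0,0],1],[[0.4,2,0],[0,0,0],1],[[0.4,2,0],[0,0,0],1],[[0.4,2,0],[0,0,0],1],[[0.4,2,0],[0,0,0],1],[[0.4,2,0],[0,0,0],1],[[0.4,2,0],[0,0,0],1],[[0.4,2,0],[0,0,0],1]]'
python3 - <<'E'
from h import *
p=capture("side"); cv2.imwrite("pics/s2.png",cv2.resize(p["color"][125:215,230:330],None,fx=6,fy=6,interpolation=cv2.INTER_CUBIC))
E
```

```text
time_s: 16.17
eef_pos: [558.5, -49.1, 170.5]
ee_rot: [-0.042, 0.104, 0.994, 0.005]
force: [-1.0, 8.9, 13.2]
grip_width: 0.122
```

View pics/s2.png

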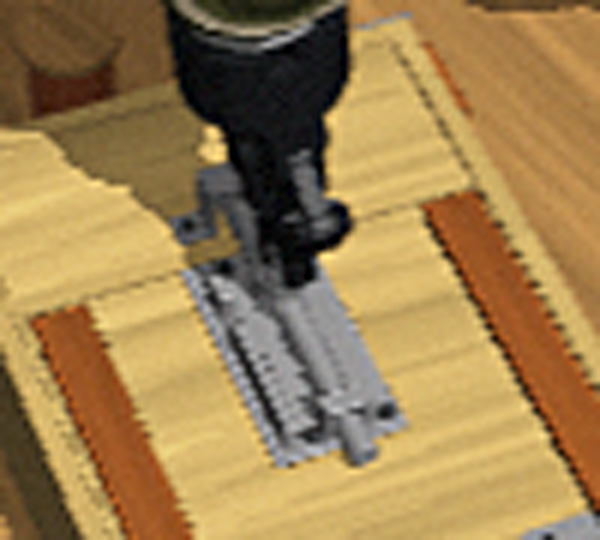

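The nose is through the keeper (about 225,190 in the crop) and the handle is up against the front strap, so the bolt is home. Next I'll ease off, let go and lift clear.

```bash
python3 -m jog '[[[0,0.4,0.5],[0,0,0],1],[[0,0.6,1],[0,0,0],1],[[0,0.6,1.5],[0,0,0],1],[[0,0.6,2],[0,0,0],1],[[0,0.6,2],[0,0,0],1],[[0,0.6,2],[0,0,0],0.7],[[0,0.6,2],[0,0,0],0.6],[[0,0.6,2],[0,0,0],0.6]]'; python3 -m jog '[[[0,0,0],[0,0,0],0.6],[[0,0,10],[0,0,0],0.6],[[0,0,20],[-0.2,-1,0],0.6],[[0,0,30],[-0.4,-2,0],0.6],[[0,0,40],[-0.6,-3,0],0.6],[[0,0,45],[-0.8,-4,0],0.6],[[0,0,45],[-1,-5,0],0.6],[[0,0,45],[-1,-5,0],0.6]]'
python3 - <<'E'
from h import *
np.set_printoptions(precision=1,suppress=True)
s=sensors.sense();print(s['eef_pos'],s['force'])
C0=np.array([561.9,-37.1,0]); p=capture("side");W,rr,cc=cloud(p); D=W-C0; L=np.c_[D@CX,D@CY,W[:,2]]
h=(abs(L[:,0])<20)&(abs(L[:,1]+13)<22)&(L[:,2]>145)&(L[:,2]<192)
for lo in range(145,192,6):
    q=L[h&(L[:,2]>=lo)&(L[:,2]<lo+6)]; print(lo,len(q),q.mean(0) if len(q) else '')
for x0,y0 in((55,-50),(55,20),(55,-75)):
    d=(abs(L[:,0]-x0)<8)&(abs(L[:,1]-y0)<6)&(abs(L[:,2]-122)<12); print(x0,y0,np.median(L[d][:,2]))
g=s['eef_pos']-C0; print("tool in crate",g@CX,g@CY)
cv2.imwrite("pics/s3.png",cv2.resize(p["color"][125:215,230:330],None,fx=6,fy=6,interpolation=cv2.INTER_CUBIC))
E
```

```text
time_s: 16.88
eef_pos: [557.6, -49.9, 170.6]
ee_rot: [-0.044, 0.104, 0.994, 0.004]
force: [-0.2, -0.3, 0.1]
grip_width: 0.402
time_s: 17.55
eef_pos: [557.1, -49.5, 216.3]
ee_rot: [0.001, 0.104, 0.995, -0.0]
force: [-0.3, 0.8, -0.5]
grip_width: 0.398
[557.1 -49.5 216.3] [-0.3  0.8 -0.5]
145 8 [  2.6 -12.1 147.4]
151 6 [  0.6  -5.5 154.4]
157 8 [  1.9  -6.2 159.9]
163 9 [  0.7  -8.  166.2]
169 8 [  0.1  -5.9 171.7]
175 3 [  0.3  -4.8 178.7]
181 1 [  2.5  -8.9 182.1]
187 0 
55 -50 117.71216431970868
55 20 119.22282547075936
55 -75 115.7840594692154
tool in crate -2.1577747240223286 -13.144861857584262
```

View pics/s3.png

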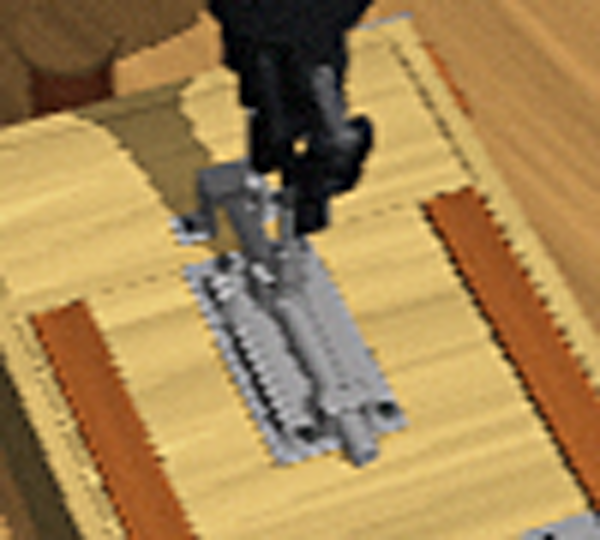

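Released: the handle stands upright and the hatch stays down, held by the keeper. Now I'll close the fingers and bring them round to the handle's -x side.

```bash
python3 -m jog '[[[-17,3.6,0],[0,0,0],0.8],[[-34,7.2,0],[0,0,0],1],[[-34,7.2,0],[0,0,0],1],[[-34,7.2,-8],[0,0,0],1],[[-34,7.2,-16],[0,0,0],1],[[-34,7.2,-25],[0,0,0],1],[[-34,7.2,-34],[0,0,0],1],[[-34,7.2,-34],[0,0,0],1]]' 40; python3 -m jog '[[[4,-0.8,0],[0,0,0],1],[[8,-1.7,0],[0,0,0],1],[[12,-2.5,0],[0,0,0],1],[[16,-3.4,0],[0,0,0],1],[[20,-4.2,0],[0,0,0],1],[[24,-5,0],[0,0,0],1],[[26,-5.4,0],[0,0,0],1],[[26,-5.4,0],[0,0,0],1]]'
```

```text
time_s: 18.27
eef_pos: [522.7, -42.3, 179.2]
ee_rot: [-0.002, 0.104, 0.995, 0.0]
force: [-0.1, 0.2, -0.5]
grip_width: 0.001
time_s: 18.93
eef_pos: [549.8, -48.0, 182.0]
ee_rot: [0.0, 0.104, 0.995, -0.0]
force: [-0.2, 0.2, 1.0]
grip_width: 0.001
```

```bash
python3 -m jog '[[[5,-1,0],[0,0,0],1],[[10,-2.1,0],[0,0,0],1],[[15,-3.1,0],[0,0,0],1],[[20,-4.2,0],[0,0,0],1],[[25,-5.3,0],[0,0,0],1],[[29,-6.1,0],[0,0,0],1],[[33,-7,0],[0,0,0],1],[[33,-7,0],[0,0,0],1]]'; python3 - <<'E'
from h import *
p=capture("side"); cv2.imwrite("pics/s4.png",cv2.resize(p["color"][125:215,230:330],None,fx=6,fy=6,interpolation=cv2.INTER_CUBIC))
E
```

```text
time_s: 19.6
eef_pos: [583.3, -55.1, 181.9]
ee_rot: [0.001, 0.104, 0.995, -0.0]
force: [-0.5, 0.1, 0.4]
grip_width: -0.001
```

View pics/s4.png

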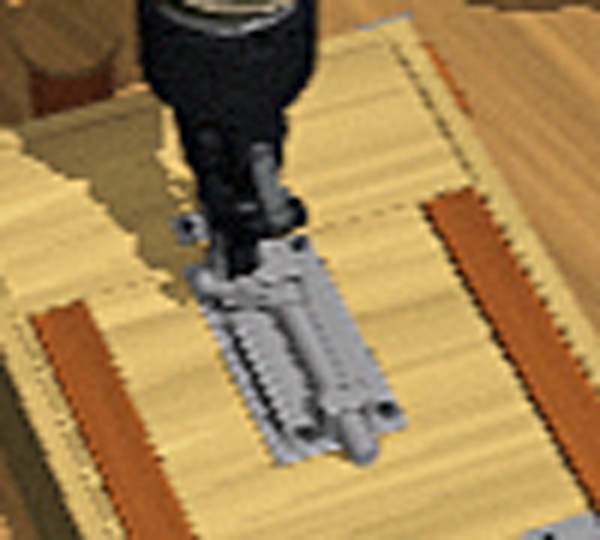

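The handle is about 50° over, with its end near (205,275) in the crop. I'll move the fingertips over its outer end and press down gently.

```bash
python3 -m jog '[[[5,-1,0],[0,0,0],1],[[10,-2.1,0],[0,0,0],1],[[15,-3.2,0],[0,0,0],1],[[20.5,-4.3,0],[0,0,0],1],[[20.5,-4.3,-4],[0,0,0],1],[[20.5,-4.3,-8],[0,0,0],1],[[20.5,-4.3,-12],[0,0,0],1],[[20.5,-4.3,-12],[0,0,0],1]]'; python3 -m jog '[[[0,0,-2],[0,0,0],1],[[0,0,-4],[0,0,0],1],[[0,0,-6],[0,0,0],1],[[0,0,-8],[0,0,0],1],[[0,0,-10],[0,0,0],1],[[0,0,-12],[0,0,0],1],[[0,0,-12],[0,0,0],1],[[0,0,-12],[0,0,0],1]]'
```

```text
time_s: 20.32
eef_pos: [602.4, -59.1, 168.8]
ee_rot: [-0.001, 0.104, 0.995, 0.0]
force: [0.9, -0.8, 1.0]
grip_width: -0.001
time_s: 20.98
eef_pos: [602.6, -59.1, 157.5]
ee_rot: [-0.001, 0.104, 0.995, 0.0]
force: [0.8, -0.9, -0.1]
grip_width: -0.002
```

```bash
python3 -m jog '[[[0,0,-1],[0,0,0],1],[[0,0,-2],[0,0,0],1],[[0,0,-3],[0,0,0],1],[[0,0,-4],[0,0,0],1],[[0,0,-4],[0,0,0],1],[[0,0,-4],[0,0,0],1],[[0,0,-4],[0,0,0],1],[[0,0,-4],[0,0,0],1]]'; python3 - <<'E'
from h import *
p=capture("side"); cv2.imwrite("pics/s5.png",cv2.resize(p["color"][125:215,230:330],None,fx=6,fy=6,interpolation=cv2.INTER_CUBIC))
E
```

```text
time_s: 21.65
eef_pos: [603.0, -59.0, 154.4]
ee_rot: [0.0, 0.104, 0.995, 0.0]
force: [-0.4, 0.8, 5.1]
grip_width: 0.002
```

View pics/s5.png

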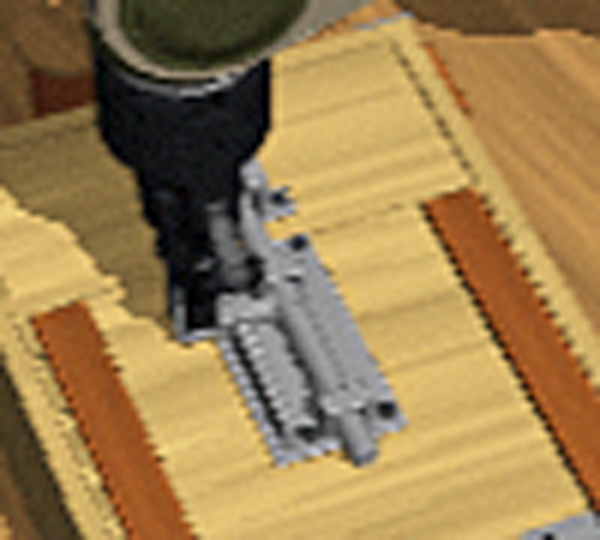

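```bash
python3 -m jog '[[[0,0,-0.4],[0,0,0],1],[[0,0,-0.8],[0,0,0],1],[[0,0,-0.8],[0,0,0],1],[[0,0,-0.8],[0,0,0],1],[[0,0,-0.8],[0,0,0],1],[[0,0,-0.8],[0,0,0],1],[[0,0,-0.8],[0,0,0],1],[[0,0,-0.8],[0,0,0],1]]';python3 -m jog '[[[0,0,5],[0,0,0],1],[[0,0,15],[0,0,0],1],[[0,0,30],[0,0,0],1],[[0,0,50],[0,0,0],1],[[0,0,75],[0,0,0],1],[[0,0,100],[0,0,0],1],[[-30,0,120],[0,0,0],1],[[-60,0,120],[0,0,0],1]]';python3 -m jog '[[[-30,30,0],[0,0,0],1],[[-60,60,0],[0,0,0],1],[[-90,90,0],[0,0,0],1],[[-120,120,0],[0,0,0],1],[[-150,150,0],[0,0,0],1],[[-180,180,0],[0,0,0],1],[[-180,180,0],[0,0,0],1],[[-180,180,0],[0,0,0],1]]'; python3 - <<'E'
from h import *
np.set_printoptions(precision=1,suppress=True)
C0=np.array([561.9,-37.1,0])
for n in("side","top"):
    p=capture(n);W,rr,cc=cloud(p); D=W-C0; L=np.c_[D@CX,D@CY,W[:,2]]
    for x0 in(20,35,42,50):
        d=(abs(L[:,0]-x0)<5)&(abs(L[:,1]+13)<5)&(L[:,2]>110); print(n,"handle x",x0,np.median(L[d][:,2]),L[d][:,2].max())
    for y0 in(-50,20): 
        d=(abs(L[:,0]-55)<8)&(abs(L[:,1]-y0)<6)&(abs(L[:,2]-122)<12); print("hatch",y0,np.median(L[d][:,2]))
    for q in("jar","spool","pliers","screwdriver"):
        r=place_of(p,q)
        if r: print(q,np.array(r[0]["centre"]))
    f=p["color"][120:220,225:335] if n=="side" else p["color"][195:265,290:380]
    cv2.imwrite(f"pics/f_{n}.png",cv2.resize(f,(600,int(600*f.shape[0]/f.shape[1])),interpolation=cv2.INTER_CUBIC))
a,b=cv2.imread("pics/f_side.png"),cv2.imread("pics/f_top.png"); b=cv2.resize(b,(400,311)); a=cv2.resize(a,(400,364))
cv2.imwrite("pics/f.png",np.hstack([a[:311],b]))
E
```

```text
time_s: 22.37
eef_pos: [603.0, -59.1, 153.8]
ee_rot: [0.0, 0.104, 0.995, 0.0]
force: [-0.8, 1.6, 6.8]
grip_width: 0.0
time_s: 23.03
eef_pos: [543.4, -59.5, 276.9]
ee_rot: [0.003, 0.104, 0.995, -0.001]
force: [0.0, -0.2, 0.7]
grip_width: -0.004
time_s: 23.7
eef_pos: [361.7, 122.0, 273.9]
ee_rot: [0.001, 0.103, 0.995, 0.0]
force: [0.4, -0.7, 0.5]
grip_width: 0.002
side handle x 20 136.1868253746681 138.74550373165764
side handle x 35 132.59137450384583 137.92379362262795
side handle x 42 132.99461646500393 137.75885003662984
side handle x 50 119.11494047627463 137.92024329817133
hatch -50 120.1234639846329
hatch 20 118.27923048864861
jar [280.4 309. ]
spool [146.7 240.5]
pliers [253.5 227.3]
screwdriver [196.7 200.6]
top handle x 20 140.8461672380466 142.80318539670043
top handle x 35 138.30593623642727 145.88376153530126
top handle x 42 138.09164830923802 140.93596953025414
top handle x 50 137.1021732053675 142.16484546340473
hatch -50 120.24728833955253
hatch 20 120.64969150394788
jar [207.9 237.1]
pliers [166.1 305.2]
screwdriver [177.8 372.2]
```

View pics/f.png

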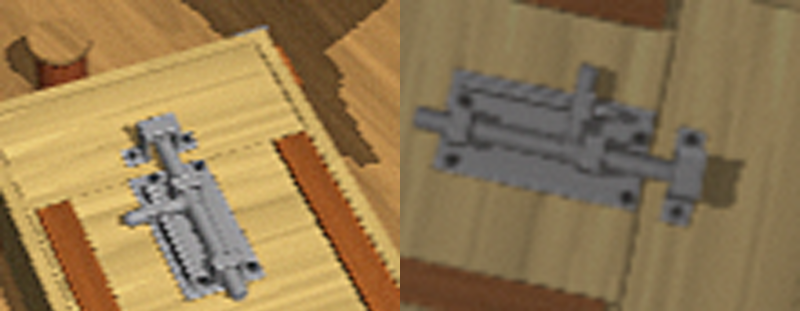

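The handle lies flat across the flange in the notch (about 130,217 in the left view and 588,90 in the right), and the rod is through the keeper. The bystanders have not moved.

```bash
python3 -c "
from rig import ctrl
print(ctrl.finish_job())"
```

```text
the job is handed in; nothing more can be done
None
```

The hatch is bolted shut, with the handle flat in its notch, and I handed the job in after about 24 s of robot time.

- **Pressing down:** I gripped the handle, turned it upright and leaned on it until I felt the ledge. I then held about 13 N while sliding.
- **Sliding:** The bolt ran at a steady 3 N or so of sliding force and came up hard at a slide of about 29 mm. I took that as fully home.
- **Swinging the handle:** I let go, then pushed the handle over and down with the closed fingers. It met its limit at 5–7 N.

**Final checks:**
- The pictures show the rod through the keeper and the handle in the notch; measured along its length it is level to within a few mm.
- The hatch is down, about level with the deck.
- The jar, pliers and screwdriver were found where they started, to within about 3 pixels. The spool was matched only in the side view, because the network missed it in the final top view.

**Forces above the steady 15 N:**
- The force on the handle briefly reached about 17 N as the hatch met the ledge, and about 16 N against the bolt's stop.
- While I was first straightening the handle there was about 14 N sideways, until I tilted the tool to relieve it.
- All of these readings stayed under the 20 N limit, but they were taken at the end of each move, so a short peak in between would not show.

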